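# Hold the terrarium lid ajar for a lab partner

### The job

The class gecko's tank needs fresh water: lift the stone off the terrarium's screen lid and lay it down gently, the same way up, in the cream dissecting tray, then raise the lid with the gripper to 35 degrees open (give or take 5) and keep holding it there so that your partner can reach in; the lid falls shut by itself, so your job finishes while you are still holding it up. Do not lift the lid with the stone on it, never open it past 45 degrees or the gecko gets out, never let it drop, and leave everything else on the table and in the tray where it is.

Things in the scene. Friction and masses are not known exactly. Their poses are not given: they have to be found in the camera images.
- tank: Low glass terrarium with black top and bottom frames, 280 (x) x 360 (y) mm, 140 mm tall without the lid, heavy, does not move. Origin: centre of its underside; z up, its front (handle side, towards the robot) faces its -x. Inside are sand, a branch, a bark hide and a plant.
- lid (a joint): Angle of the terrarium's screen lid, rad: 0 = shut, grows as the front edge rises; 35 degrees = 0.611. The lid (black frame, grey mesh, 280 x 360 x 12 mm, about 0.5 kg) lies on the tank's top, its upper frame face 152 mm above the table, the mesh 4 mm lower (148 mm). It is hinged along the tank's rear (+x) top edge, swings freely and falls shut when let go.
- lid_hinge (a point): Middle of the lid's hinge line: on the tank's rear top edge, 140 mm from the tank's centre along its +x, 140 mm above the table; the hinge line runs along the tank's y.
- lid_handle (a point): Middle of the red bar handle on the lid: a round bar of 10 mm diameter and 110 mm length along the tank's y, on a post at each end, its centre 30 mm above the lid's frame (182 mm above the table when shut), 262 mm in front of the hinge line and 18 mm behind the lid's front edge. It moves with the lid. The bar can turn between the fingers.
- stone: Pale grey flat stone, 80 (x) x 52 (y) x 38 (z) mm, about 0.28 kg, rounded edges, starts lying on the lid's mesh. Origin: centre of its flat underside; z up.
- tray: Cream plastic dissecting tray with a blue pad, 280 (x) x 200 (y) mm outside, walls 6 mm thick and 40 mm tall, with a lip 8 mm wider all round; the pad's surface is 10 mm above the table. Fixed. Origin: centre of its underside; z up.
- forceps: Steel forceps, 130 (x) x 16 x 4 mm, lying lengthways in the tray near its +y wall (their middle about 70 mm from the tray's centre). Origin: middle, underside. Leave alone.
- scissors: Small steel scissors, 135 (x) x 60 x 6 mm, flat on the table. Origin: at the pivot, underside. Leave alone.
- goggles: Clear safety goggles with blue and red side arms, 140 (x) x 160 (y) x 53 mm. Origin: under the middle of the lens, the arms reach 138 mm along its +x. Leave alone.
- mister: Clear blue spray bottle with a white head, 64 mm diameter, 194 mm tall. Origin: centre of its underside. Leave alone.
- feed_tub: White jar with a green cap, 84 mm diameter, 100 mm tall. Origin: centre of its underside. Leave alone.
- water_dish: Small blue ceramic dish, 84 mm diameter, 28 mm tall. Origin: centre of its underside. Leave alone.
There are look-alikes about, which are no part of the job. Of the things like the stone, leave any that is purple; of the rest the smaller one is meant.

How it is judged (in metres and radians):
On the way, in this order (a step that is already met when the one before it is completed fails the run):
1. the stone lies in the tray, let go, with the lid still shut (x of stone in the frame of tray between -0.12 and 0.12 m and y of stone in the frame of tray between -0.08 and 0.08 m and z of stone in the frame of tray below 0.02 m and angle between stone's own z axis and vertical below 0.3 rad and linear speed of stone below 0.03 m/s and contact force between stone and the fingers below 0.1 N and value of joint lid below 0.09 rad), for 0.3 s.
2. the lid is held by the fingers at 30 to 40 degrees (value of joint lid between 0.524 and 0.698 rad and velocity of joint lid between -0.1 and 0.1 rad/s and contact force between lid and the fingers above 0.8 N), for 0.5 s.
At the end, for the whole second after the job is handed in: The fingers hold the lid still (under 0.1 rad/s, at least 0.8 N) at 30 to 40 degrees open (0.524 to 0.698 rad); the stone lies still in the tray, within 120 mm (x) and 80 mm (y) of its centre, the same way up, let go; the six bystanders are within 30 mm of where they started (all of step 2 and x of stone in the frame of tray between -0.12 and 0.12 m and y of stone in the frame of tray between -0.08 and 0.08 m and z of stone in the frame of tray below 0.02 m and angle between stone's own z axis and vertical below 0.3 rad and linear speed of stone below 0.03 m/s and contact force between stone and the fingers below 0.1 N and distance of each of forceps, scissors, goggles, mister, feed_tub, water_dish from where it was at the start of the episode below 0.03 m); the arm keeps its last pose, push and grip.
It fails at once if the lid is opened past 45 degrees (value of joint lid above 0.8 rad).
It fails at once if the lid is let fall (closing faster than 1.5 rad/s) (velocity of joint lid below -1.5 rad/s).
It fails at once if the lid is lifted with the stone on it (value of joint lid above 0.09 rad and contact force between stone and lid above 0.2 N).
It fails at once if the stone is dropped or banged (over 60 N) on the tray or the table (contact force between stone and tray above 60 N or contact force between stone and table above 60 N).
It fails at once if a bystander is moved over 30 mm (distance of any of forceps, scissors, goggles, mister, feed_tub, water_dish from where it was at the start of the episode above 0.03 m).
It also fails if it takes over 61 s, if anything falls off the work surface, if the arm or the gripper's body presses on something with over 40 N, if the wrist force passes 120 N, or if a joint passes its speed limit or range.

### The arm

A 6-joint arm with a two-finger parallel gripper is mounted at the origin on the work surface. World frame = base frame: x ahead of the robot, y to its left, z up, the work surface at z = 0. Lengths are in mm, angles in rad, forces in N, time in s.
With the tool pointing down it reaches from about 400 to 925 mm from the base axis. Payload 12.5 kg.
Tool frame: the origin (TCP) lies between the finger pads; the fingertips stand 19 mm ahead of it and the grasp point (between the pads) is the TCP (env.nose_length is the distance from the TCP to the fingertips, in mm); z points along the fingers, y is the line along which they close (so a half turn about z gives the same grasp; the last joint's range is limited). The gripper opens to 95 mm and grips with 3 to 60 N. Pads are 20 mm wide; open, the fingers measure 119 mm over their backs; the gripper's body (75 mm by 180 mm) begins 59 mm behind the grasp point.
Start: joints at [-1.296, 0.491, 1.559, -0, 1.092, -0.106], TCP at [232.313, -580.237, 233.661] pointing down, gripper open.
Joint ranges: [-3.1, 3.1], [-0.84, 2.19], [0.05, 2.79], [-1.13, 4.28], [0.06, 2.93], [-2.69, 2.69]. Speed limits (rad/s): [2.22, 2.22, 2.79, 3.14, 3.14, 3.14].

### API

Orientations are given as [roll, pitch, yaw] about the fixed x, y, z axes, in that order (R = Rz(yaw) Ry(pitch) Rx(roll)).
In Python, from cell import env gives the robot as it stands. The module is installed in compiled form; this text tells all that it offers.
- The arm moves only by the tool drive_tool, never from a script. Its argument "rows" is a list that holds one entry, the list of rows, each a list of 7 numbers: the shift along the tool's x, y, z scaled (see below), then the turn, a rotation vector about the tool's x, y, z scaled (see below), then the opening, from 0 (shut) to 1 (fully open). In form: [[[tx, ty, tz, ax, ay, az, jaw], ...]]. A call has 1 to 5 rows; each row shifts and turns the commanded pose from where the row before left it, along the tool's axes as they then stand; what a row does not reach is not made up. The controller multiplies each number of a shift by 250 mm and each number of a turn by 180 degrees. A row lasts 1/8 s, in which the tool goes at most 62.5 mm and 10.7 degrees, less where a joint would pass 70% of its speed; a pose out of reach is approached as far as the arm can. A call with a number of a shift or a turn outside -1 to 1 is refused whole. A call with a gripper value outside its range is refused whole. The fingers move at their own pace and stop on an object; the grip force is fixed at half the most. Time passes only in rows, so rows that do not move let the fingers close. It gives the time, the measured TCP pose, the force, the opening and the grip force at its end, in the units of the state.
- env.state(): the state, without advancing time (a new reading comes with each control period).
- env.read_camera(name): name is "scene" or "top" or "wrist"; returns a dict with "color" (384x512x3 uint8, blue, green, red), "camera_matrix" (3x3 intrinsics, pixels), "k1" (the pictures are not rectified: a ray, as slopes to the right and down, at radius r is drawn at 1 + k1 r^2 times it, then the intrinsics apply), "pose" (4x4, takes a point from camera to world coordinates). Camera axes: x right, y up, looking along -z (the intrinsics and any distortion apply to the point x, -y, -z); pixel columns grow to the right and rows downward; lengths in mm; the calibration is good to about 2 mm. A picture is of the moment at which its call begins. There is no depth.
- env.job_done(): hands the job in; it is judged then, once.
Trained networks look in a picture, given as the dict that the camera call returned (one of the last four; its "shot" number tells which), for a name from the list of things; names that differ only in an ending like _2 or _b are one class to them, and where a whole thing is asked for, a point or a joint stands for the part that bears it (a point fixed in the world has none). Each returns a list of dicts, best first, with "score" (0 to 1); they miss things now and then, are a little off and sometimes report something else, mostly with a low value. They report only what shows in the picture. A call takes as long as a camera call. They do not tell look-alikes from the thing itself.
- env.search_frame(name, picture): "at" ([x, y, z] in mm, in the coordinates of the camera as it stood for that picture, good to about 4 mm: the middle of the surface that is visible of it).
- env.place_of(name, picture): "at" ([x, y, z] in mm, in the coordinates of the camera as it stood for that picture, good to about 4 mm: a listed point, or the origin of a listed thing).
The state is a dict: "t": time; "joints": joint angles; "qvel": joint speeds; "tau": joint torques, N m; "eef_pos": TCP position; "tcp_rot": TCP orientation; "ft_force": force on the tool from outside, world axes, zero at the start; "moment": the same for the moment, N m; "opening": opening from 0.0 (shut) to 1.0 (fully open); "grip_force": force on a finger pad.
Only numpy, scipy, OpenCV 4.12 (cv2) and the standard library are available. Lean on these libraries where they do the work, as an engineer would, in place of code of your own. Each camera call takes 0.05 s, during which the arm holds its last target. There are 200 camera calls.

## Working session

There is one attempt and no reset: what is moved stays moved. The work goes in short steps, Python scripts to look and compute and a tool call to move; the robot and the scene stay as the last step left them, time stands still between calls to the robot, and variables do not carry over. Pictures are saved under pics/ and viewed, at most 10 in all, crops included, and the job is handed in when it is done.

Besides the shell and the picture viewer there is one more tool, called after "Emit:" as name(argument=value, ...) on one line, values as JSON. drive_tool: Moves the arm, as the interface text tells. Its arguments: {"type":"object","properties":{"rows":{"type":"array","items":{"type":"array","items":{"type":"array","items":{"type":"number","minimum":-1,"maximum":1}}}}},"required":["rows"]}

```bash
mkdir -p pics; cat > h.py <<'E'
import numpy as np, cv2
from cell import env
def w(p,pic): P=np.array(pic["pose"]); return P[:3,:3]@np.array(p)+P[:3,3]
def pix(p,pic):
    P=np.array(pic["pose"]); c=P[:3,:3].T@(np.array(p)-P[:3,3]); x,y=c[0]/-c[2],-c[1]/-c[2]
    f=1+pic["k1"]*(x*x+y*y); K=np.array(pic["camera_matrix"]); return (K@[x*f,y*f,1])[:2]
E
python3 - <<'E'
from h import *
s={n:env.read_camera(n) for n in("scene","top")}
cv2.imwrite("pics/a.png",np.vstack([s["scene"]["color"],s["top"]["color"]])[:, :] if 0 else cv2.resize(np.hstack([s["scene"]["color"],s["top"]["color"]]),(800,300)))
cv2.imwrite("pics/top.png",cv2.resize(s["top"]["color"],(800,600)))
for n in s:
  for o in "tank lid_handle lid_hinge stone tray forceps scissors goggles mister feed_tub water_dish".split():
    for d in env.place_of(o,s[n])[:4]:
      p=w(d["at"],s[n]); print(n,o,round(d["score"],2),p.round(),pix(p,s[n]).round(),[k for k in d if k not in("at","score")])
print(env.state())
E
```

```text
scene lid_handle 0.64 [480. 201. 180.] [264. 157.] []
scene lid_hinge 0.68 [737. 220. 139.] [328. 171.] []
scene stone 0.82 [195. 349.   4.] [209. 164.] []
scene stone 0.81 [562. 139. 151.] [281. 174.] []
scene stone 0.72 [369.  95.  -0.] [231. 205.] []
scene tray 0.88 [ 629. -215.   -2.] [283. 273.] []
scene forceps 0.38 [ 666. -149.   12.] [297. 258.] []
scene scissors 0.57 [387. -26.   1.] [228. 225.] []
scene goggles 0.64 [ 353. -500.    3.] [174. 332.] []
scene mister 0.54 [603. 539.   2.] [300. 154.] []
scene feed_tub 0.62 [ 572. -494.    1.] [248. 346.] []
scene feed_tub 0.51 [ 354. -502.    2.] [173. 333.] []
scene feed_tub 0.24 [737. 222. 138.] [328. 171.] []
scene water_dish 0.58 [325. 231.  -6.] [229. 185.] []
top tank 0.65 [599. 213.  -1.] [194. 175.] []
top lid_handle 0.57 [479. 206. 184.] [188. 199.] []
top lid_hinge 0.63 [743. 219. 140.] [188. 124.] []
top stone 0.74 [372.  93.   3.] [227. 238.] []
top stone 0.71 [573. 141. 148.] [210. 172.] []
top stone 0.66 [195. 351.  -0.] [152. 289.] []
top tray 0.6 [ 631. -215.    1.] [312. 166.] []
top forceps 0.58 [ 667. -147.  
[... 318 characters left out ...]
 252.] []
{'t': 1.2, 'joints': array([-1.29562571e+00,  4.90879783e-01,  1.55889172e+00, -4.58861797e-07,
        1.09171157e+00, -1.05586806e-01]), 'qvel': array([ 4.53841482e-05,  1.28847515e-05, -1.25321366e-03,  2.24925388e-04,
        1.89143920e-04, -1.25876517e-03]), 'tau': array([-6.27655518e-04, -6.12477207e+01, -2.58426422e+01,  6.92695635e-02,
        4.45534859e-02,  5.09758286e-05]), 'eef_pos': array([ 232.2978654 , -580.24363022,  233.6763647 ]), 'tcp_rot': array([3.14148372e+00, 1.19543961e-05, 3.80757632e-01]), 'ft_force': array([-0.38857677, -0.77825121,  0.03542242]), 'moment': array([ 0.0165068 , -0.00779374, -0.02687767]), 'grip_force': 0.0, 'opening': 0.9961419771126044}
```

View pics/top.png

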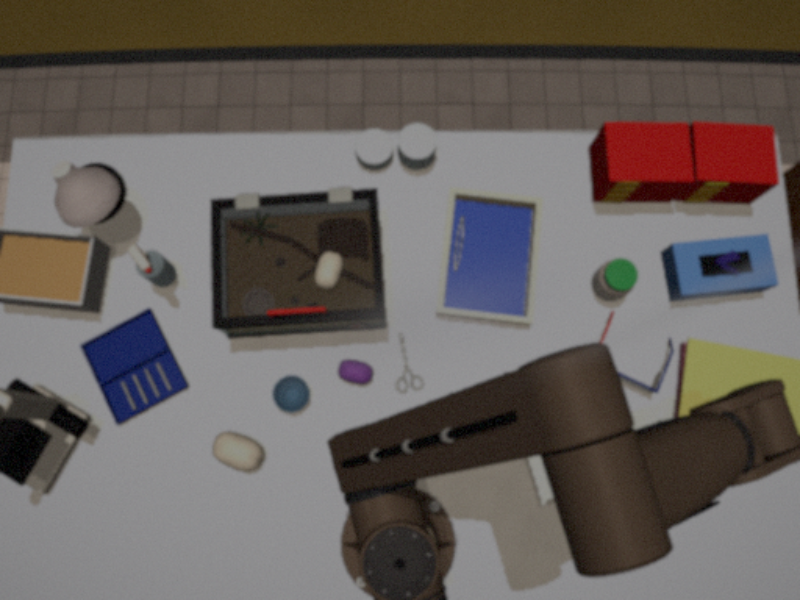

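View pics/a.png

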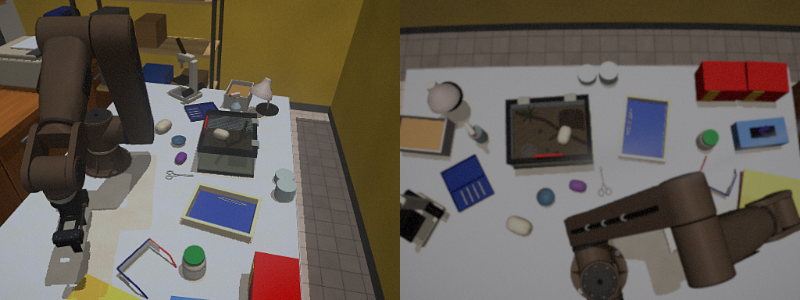

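Stone candidates in the top image: (210,172) pale on the lid, (227,238) purple, and (152,289) pale but larger, on the table. The one on the lid fits, because it is the smaller of the two that aren't purple. I'll confirm with a crop.

```bash
cat >> h.py <<'E'
from scipy.spatial.transform import Rotation as R, Slerp
def plan(pos,rpy,jaw,n):
    s=env.state(); p0=np.array(s["eef_pos"]); r0=R.from_euler("xyz",s["tcp_rot"]); r1=R.from_euler("xyz",rpy)
    t=np.linspace(0,1,n+1); P=p0+t[:,None]*(np.array(pos)-p0); S=Slerp([0,1],R.concatenate([r0,r1]))(t)
    for i in range(n):
        d=S[i].inv().apply(P[i+1]-P[i])/250; a=(S[i].inv()*S[i+1]).as_rotvec()/np.pi
        print([float(round(v,4)) for v in [*d,*a]]+[jaw], end=",\n" if i%5==4 else ",")
def unproj(uv,z,pic):
    K=np.array(pic["camera_matrix"]); D=np.array([pic["k1"],0,0,0,0.])
    q=cv2.undistortPoints(np.array(uv,float).reshape(-1,1,2),K,D).reshape(-1,2)
    P=np.array(pic["pose"]); r=np.c_[q[:,0],-q[:,1],-np.ones(len(q))]@P[:3,:3].T
    return P[:3,3]+r*((z-P[2,3])/r[:,2])[:,None]
E
python3 - <<'E'
from h import *
s=env.read_camera("top"); im=s["color"]
cv2.imwrite("pics/c.png",cv2.resize(im[140:310,125:275],None,fx=3.5,fy=3.5,interpolation=cv2.INTER_CUBIC))
hsv=cv2.cvtColor(im,cv2.COLOR_BGR2HSV)
for (x0,x1,y0,y1,z) in((195,225,155,192,170),(135,170,272,305,20)):
    m=(im[y0:y1,x0:x1].min(2)>110).astype(np.uint8) if z>100 else ((hsv[y0:y1,x0:x1,1]>40)).astype(np.uint8)
    ys,xs=np.nonzero(m); p=unproj(np.c_[xs+x0,ys+y0],z,s)[:,:2].astype(np.float32); print(len(p),cv2.minAreaRect(p))
plan([565,140,330],[np.pi,0,-.2],1,16)
E
```

```text
188 ((570.6693725585938, 140.8631134033203), (34.41163635253906, 61.754432678222656), 75.26083374023438)
349 ((197.38180541992188, 345.8392639160156), (109.44171905517578, 67.97920227050781), 68.92188262939453)
[0.1441, -0.1362, -0.0241, 0.0, 0.0, 0.0116, 1],[0.1391, -0.1414, -0.0241, 0.0, 0.0, 0.0116, 1],[0.1339, -0.1463, -0.0241, 0.0, 0.0, 0.0116, 1],[0.1285, -0.1511, -0.0241, 0.0, 0.0, 0.0116, 1],[0.1229, -0.1557, -0.0241, 0.0, 0.0, 0.0116, 1],
[0.1172, -0.16, -0.0241, 0.0, 0.0, 0.0116, 1],[0.1113, -0.1642, -0.0241, 0.0, 0.0, 0.0116, 1],[0.1053, -0.1681, -0.0241, 0.0, 0.0, 0.0116, 1],[0.0991, -0.1718, -0.0241, 0.0, 0.0, 0.0116, 1],[0.0928, -0.1753, -0.0241, 0.0, 0.0, 0.0116, 1],
[0.0864, -0.1786, -0.0241, 0.0, 0.0, 0.0116, 1],[0.0798, -0.1816, -0.0241, 0.0, 0.0, 0.0116, 1],[0.0732, -0.1843, -0.0241, 0.0, 0.0, 0.0116, 1],[0.0665, -0.1869, -0.0241, 0.0, 0.0, 0.0116, 1],[0.0596, -0.1892, -0.0241, 0.0, 0.0, 0.0116, 1],
[0.0527, -0.1912, -0.0241, 0.0, 0.0, 0.0116, 1],
```

View pics/c.png

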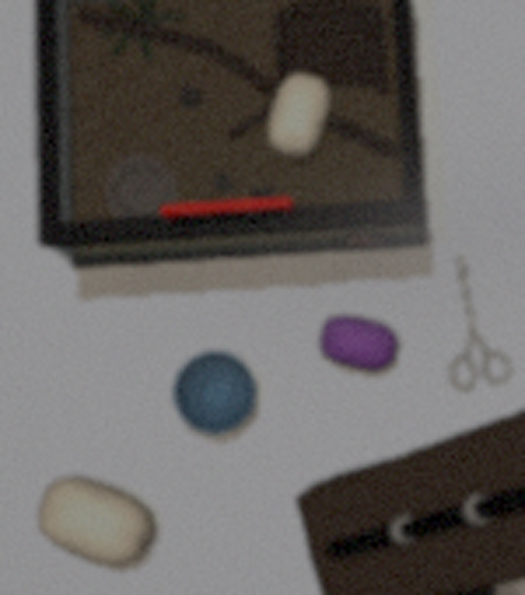

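The crop shows the pale small stone on the lid at crop (300,113), with its long axis at about -15° yaw. The purple one is at (360,343), and the larger pale one (about 109 mm long) is at (97,520). The target is the one on the lid, so I'm moving there.

Emit:
drive_tool(rows=[[[0.144, -0.136, -0.024, 0, 0, 0.012, 1], [0.139, -0.141, -0.024, 0, 0, 0.012, 1], [0.134, -0.146, -0.024, 0, 0, 0.012, 1], [0.1285, -0.151, -0.024, 0, 0, 0.012, 1], [0.123, -0.156, -0.024, 0, 0, 0.012, 1]]])

```text
t: 1.88
eef_pos: [337.4, -354.2, 264.0]
tcp_rot: [3.141, -0.0, 0.191]
ft_force: [0.9, 0.2, 0.5]
opening: 1.002
grip_force: 0.0
```

Emit:
drive_tool(rows=[[[0.117, -0.16, -0.024, 0, 0, 0.012, 1], [0.111, -0.164, -0.024, 0, 0, 0.012, 1], [0.105, -0.168, -0.024, 0, 0, 0.012, 1], [0.099, -0.172, -0.024, 0, 0, 0.012, 1], [0.093, -0.175, -0.024, 0, 0, 0.012, 1]]])

```text
t: 2.5
eef_pos: [443.5, -130.2, 294.1]
tcp_rot: [3.141, -0.001, 0.002]
ft_force: [0.2, -0.7, 0.0]
opening: 1.003
grip_force: 0.0
```

Emit:
drive_tool(rows=[[[0.086, -0.179, -0.024, 0, 0, 0.012, 1], [0.08, -0.182, -0.024, 0, 0, 0.012, 1], [0.073, -0.184, -0.024, 0, 0, 0.012, 1], [0.0665, -0.187, -0.024, 0, 0, 0.012, 1], [0.06, -0.189, -0.024, 0, 0, 0.012, 1]]])

```text
t: 3.12
eef_pos: [551.2, 93.4, 324.0]
tcp_rot: [3.142, -0.0, -0.186]
ft_force: [0.3, -1.1, -0.1]
opening: 1.001
grip_force: 0.0
```

Emit:
drive_tool(rows=[[[0.05, -0.19, -0.024, 0, 0, 0.012, 1], [0, 0, 0, 0, 0, 0.015, 1], [0, 0, 0, 0, 0, 0, 1]]])

```text
t: 3.5
eef_pos: [571.7, 136.5, 329.4]
tcp_rot: [3.141, 0.0, -0.268]
ft_force: [0.5, -0.0, -0.0]
opening: 0.997
grip_force: 0.0
```

```bash
python3 - <<'E'
from h import *
s=env.read_camera("wrist"); im=s["color"]; cv2.imwrite("pics/w1.png",im)
st=env.state(); print(st["eef_pos"],st["tcp_rot"],st["ft_force"])
for o in "tank lid_handle lid_hinge stone".split():
  for f in (env.place_of,env.search_frame):
    for d in f(o,s)[:3]:
      p=w(d["at"],s); print(f.__name__,o,round(d["score"],2),p.round(1),pix(p,s).round())
E
```

```text
[571.60460395 136.05979865 329.48931198] [ 3.14138648e+00  2.41655071e-04 -2.68412146e-01] [-0.54973433 -0.08072481  0.63813595]
call tank 0.75 [601.  217.   -1.3] [210. 156.]
call tank 0.62 [641.8 193.4 142.1] [199. 136.]
call lid_handle 0.76 [480.1 206.6 180.5] [223. 266.]
call lid_handle 0.69 [642.6 193.6 149.6] [197. 136.]
call lid_hinge 0.65 [741.3 218.8 141.3] [151.  59.]
call lid_hinge 0.59 [641.4 192.3 146.8] [199. 137.]
call stone 0.76 [374.6  94.7   1.7] [303. 248.]
call stone 0.66 [566.3 143.4 146.8] [253. 183.]
call stone 0.86 [571.5 139.5 175.9] [255. 185.]
call stone 0.82 [383.   91.4  35.2] [307. 253.]
call stone 0.16 [ 671.8 -146.2   13. ] [409.  56.]
```

View pics/w1.png

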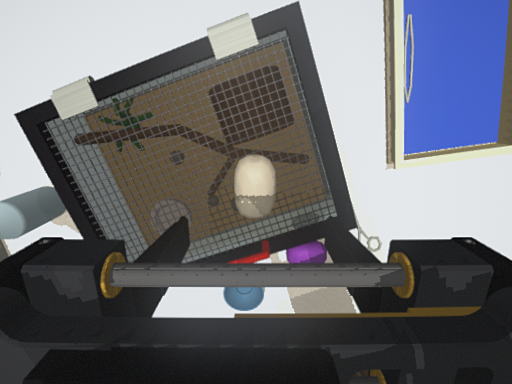

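The wrist view shows the stone at (255,185), with its long axis aligned with the tool's x. The handle is at (245,255), partly hidden by a finger. I'll segment the stone for its centre and angle.

```bash
python3 - <<'E'
from h import *
s=env.read_camera("wrist"); im=s["color"]
m=np.zeros(im.shape[:2],np.uint8); m[140:230,220:290]=((im[140:230,220:290,2]>150)&(im[140:230,220:290].min(2)>90))
m=cv2.morphologyEx(m,cv2.MORPH_OPEN,np.ones((5,5),np.uint8)); ys,xs=np.nonzero(m); print(xs.min(),xs.max(),ys.min(),ys.max())
for z in(148,167,186): print(z,cv2.minAreaRect(unproj(np.c_[xs,ys],z,s)[:,:2].astype(np.float32)))
print(s["pose"][:3,3])
t=R.from_euler("xyz",env.state()["tcp_rot"]); print(t.inv().apply(np.array([571,140,175])-env.state()["eef_pos"])/250)
E
```

```text
235 273 156 211
148 ((565.16162109375, 142.0555877685547), (49.44021987915039, 73.38571166992188), 74.5083236694336)
167 ((569.9013671875, 140.53321838378906), (46.6124382019043, 69.18838500976562), 74.50809478759766)
186 ((574.6409912109375, 139.01089477539062), (43.78469467163086, 64.99112701416016), 74.5078353881836)
[648.03068457 115.43921867 480.19596568]
[-0.00732126 -0.01513537  0.61871086]
```

Emit:
drive_tool(rows=[[[-0.011, -0.015, 0.16, 0, 0, 0, 1], [0, 0, 0.16, 0, 0, 0, 1], [0, 0, 0.14, 0, 0, 0, 1], [0, 0, 0.1, 0, 0, 0, 1], [0, 0, 0.062, 0, 0, 0, 1]]])

```text
t: 4.62
eef_pos: [569.9, 140.4, 173.0]
tcp_rot: [3.141, 0.001, -0.27]
ft_force: [0.9, -0.1, 0.3]
opening: 1.0
grip_force: 0.0
```

Emit:
drive_tool(rows=[[[0, 0, 0, 0, 0, 0, 0.4], [0, 0, 0, 0, 0, 0, 0.4], [0, 0, 0, 0, 0, 0, 0.2], [0, 0, 0, 0, 0, 0, 0.2], [0, 0, 0, 0, 0, 0, 0.2]]])

```text
t: 5.25
eef_pos: [570.1, 140.4, 174.4]
tcp_rot: [3.142, -0.0, -0.269]
ft_force: [-0.6, -2.6, 0.6]
opening: 0.53
grip_force: 1.3
```

Emit:
drive_tool(rows=[[[0, 0, 0, 0, 0, 0, 0.2], [0, 0, 0, 0, 0, 0, 0.2], [0, 0, -0.02, 0, 0, 0, 0.2], [0, 0, -0.04, 0, 0, 0, 0.2], [0, 0, -0.08, 0, 0, 0, 0.2]]])

```text
t: 5.88
eef_pos: [569.8, 140.4, 209.2]
tcp_rot: [3.141, 0.002, -0.27]
ft_force: [0.2, -0.2, -4.4]
opening: 0.52
grip_force: 30.0
```

```bash
python3 - <<'E'
from h import *
st=env.state(); print(st["eef_pos"],st["ft_force"],st["opening"],st["grip_force"])
t=env.read_camera("scene")
for d in env.search_frame("stone",t): print(w(d["at"],t).round())
p=env.read_camera("top")
for o in("tray","forceps"):
  for d in env.place_of(o,p)[:1]: print(o,w(d["at"],p).round())
E
```

```text
[569.7559662  140.39947444 209.16427109] [ 0.15300872 -0.2212683  -4.38661   ] 0.5204837998232201 29.999444293789566
[374.  77.  35.]
[205. 322.  42.]
[578. 121. 210.]
tray [ 632. -215.    2.]
forceps [ 665. -149.   14.]
```

```bash
python3 - <<'E'
from h import *
plan([628,-237,210],[np.pi,0,-.1],0.2,10)
E
```

```text
[0.0626, 0.1393, -0.0005, 0.0, 0.0, -0.0054, 0.2],[0.0603, 0.1404, -0.0005, 0.0, 0.0, -0.0054, 0.2],[0.0579, 0.1414, -0.0005, 0.0, 0.0, -0.0054, 0.2],[0.0555, 0.1423, -0.0005, 0.0, 0.0, -0.0054, 0.2],[0.053, 0.1432, -0.0005, 0.0, 0.0, -0.0054, 0.2],
[0.0506, 0.1441, -0.0005, 0.0, 0.0, -0.0054, 0.2],[0.0482, 0.145, -0.0005, 0.0, 0.0, -0.0054, 0.2],[0.0457, 0.1458, -0.0005, 0.0, 0.0, -0.0054, 0.2],[0.0432, 0.1465, -0.0005, 0.0, 0.0, -0.0054, 0.2],[0.0407, 0.1472, -0.0005, 0.0, 0.0, -0.0054, 0.2],
```

Emit:
drive_tool(rows=[[[0.0626, 0.139, -0.05, 0, 0, -0.0054, 0.2], [0.06, 0.14, -0.05, 0, 0, -0.0054, 0.2], [0.058, 0.141, 0, 0, 0, -0.0054, 0.2], [0.0555, 0.142, 0, 0, 0, -0.0054, 0.2], [0.053, 0.143, 0, 0, 0, -0.0054, 0.2]]])

```text
t: 6.75
eef_pos: [599.1, -49.1, 233.2]
tcp_rot: [3.142, 0.001, -0.184]
ft_force: [-0.9, 0.1, -3.6]
opening: 0.521
grip_force: 30.0
```

Emit:
drive_tool(rows=[[[0.0505, 0.144, 0, 0, 0, -0.0054, 0.2], [0.048, 0.145, 0, 0, 0, -0.0054, 0.2], [0.0457, 0.146, 0, 0, 0, -0.0054, 0.2], [0.043, 0.1465, 0, 0, 0, -0.0054, 0.2], [0.0407, 0.147, 0, 0, 0, -0.0054, 0.2]]])

```text
t: 7.38
eef_pos: [628.1, -237.7, 233.0]
tcp_rot: [-3.141, 0.001, -0.099]
ft_force: [-0.0, 0.6, -2.9]
opening: 0.518
grip_force: 30.0
```

Emit:
drive_tool(rows=[[[0, 0, 0, 0, 0, 0, 0.2], [0, 0, 0.1, 0, 0, 0, 0.2], [0, 0, 0.15, 0, 0, 0, 0.2], [0, 0, 0.15, 0, 0, 0, 0.2], [0, 0, 0, 0, 0, 0, 0.2]]])

```text
t: 8.0
eef_pos: [626.8, -235.2, 131.1]
tcp_rot: [-3.139, 0.006, -0.1]
ft_force: [0.7, 0.3, -3.4]
opening: 0.52
grip_force: 30.0
```

```bash
python3 - <<'E'
from h import *
st=env.state(); print(st["eef_pos"],st["tcp_rot"],st["ft_force"],st["opening"],st["grip_force"])
t=env.read_camera("wrist"); cv2.imwrite("pics/w2.png",t["color"])
for o in("tray","forceps","stone"):
  for d in env.place_of(o,t)[:1]: print(o,d["score"],w(d["at"],t).round())
E
```

```text
[ 626.84022773 -235.22044111  131.07280682] [-3.13934621  0.00589841 -0.09956731] [ 0.7392292   0.30039803 -3.37518666] 0.519874668719775 29.999599386937916
tray 0.95 [ 632. -212.   -2.]
forceps 0.85 [ 664. -143.   11.]
stone 0.78 [ 622. -233.  100.]
```

View pics/w2.png

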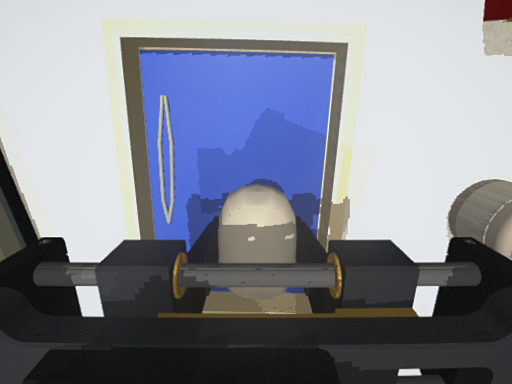

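The stone is level in the grip at (258,235), centred over the pad. The forceps at (165,160) are clear, so I'm lowering it.

Emit:
drive_tool(rows=[[[0, 0, 0.13, 0, 0, 0, 0.2], [0, 0, 0.1, 0, 0, 0, 0.2], [0, 0, 0.06, 0, 0, 0, 0.2], [0, 0, 0.04, 0, 0, 0, 0.2], [0, 0, 0, 0, 0, 0, 0.2]]])

```text
t: 8.82
eef_pos: [628.3, -236.6, 51.7]
tcp_rot: [3.142, -0.0, -0.1]
ft_force: [-0.5, 0.2, -3.2]
opening: 0.517
grip_force: 30.0
```

Emit:
drive_tool(rows=[[[0, 0, 0.012, 0, 0, 0, 0.2], [0, 0, 0.012, 0, 0, 0, 0.2], [0, 0, 0.008, 0, 0, 0, 0.2], [0, 0, 0, 0, 0, 0, 0.2]]])

```text
t: 9.32
eef_pos: [628.2, -236.5, 43.6]
tcp_rot: [3.142, 0.0, -0.1]
ft_force: [0.3, 0.9, -3.2]
opening: 0.52
grip_force: 30.0
```

Emit:
drive_tool(rows=[[[0, 0, 0.01, 0, 0, 0, 0.2], [0, 0, 0.008, 0, 0, 0, 0.2], [0, 0, 0.005, 0, 0, 0, 0.2], [0, 0, 0, 0, 0, 0, 0.2]]])

```text
t: 9.82
eef_pos: [628.2, -236.6, 37.8]
tcp_rot: [3.142, 0.0, -0.1]
ft_force: [0.2, -0.4, -3.7]
opening: 0.52
grip_force: 30.0
```

Emit:
drive_tool(rows=[[[0, 0, 0.004, 0, 0, 0, 0.2], [0, 0, 0.003, 0, 0, 0, 0.2], [0, 0, 0, 0, 0, 0, 0.2]]])

```text
t: 10.2
eef_pos: [628.3, -236.6, 36.5]
tcp_rot: [3.141, -0.0, -0.1]
ft_force: [-1.3, -0.6, 0.6]
opening: 0.522
grip_force: 30.0
```

Contact: the weight is now on the pad. I'm opening gently.

Emit:
drive_tool(rows=[[[0, 0, 0, 0, 0, 0, 0.6], [0, 0, 0, 0, 0, 0, 0.7], [0, 0, 0, 0, 0, 0, 0.8], [0, 0, 0, 0, 0, 0, 0.85], [0, 0, 0, 0, 0, 0, 0.85]]])

```text
t: 10.82
eef_pos: [628.2, -236.6, 36.1]
tcp_rot: [3.142, 0.0, -0.1]
ft_force: [-0.0, 0.5, 1.2]
opening: 0.847
grip_force: 0.0
```

Emit:
drive_tool(rows=[[[0, 0, -0.04, 0, 0, 0, 0.85], [0, 0, -0.12, 0, 0, 0, 0.85], [0, 0, -0.2, 0, 0, 0, 0.85], [0, 0, -0.24, 0, 0, 0, 0.85], [0, 0, -0.2, 0, 0, 0, 0.85]]])

```text
t: 11.45
eef_pos: [628.2, -236.5, 239.4]
tcp_rot: [3.141, -0.002, -0.1]
ft_force: [-0.3, 0.7, -0.3]
opening: 0.848
grip_force: 0.0
```

```bash
python3 - <<'E'
from h import *
st=env.state(); print(st["eef_pos"],st["tcp_rot"],st["ft_force"],st["opening"],st["grip_force"])
t=env.read_camera("wrist"); cv2.imwrite("pics/w3.png",t["color"])
for o in("tray","forceps","stone"):
  for d in env.place_of(o,t)[:1]: print(o,d["score"],w(d["at"],t).round())
# handle estimate: mean place, tank yaw 0.06
plan([430,140,330],[np.pi,0,1.62],1,14)
E
```

```text
[ 628.19490298 -236.52586509  239.44350539] [ 3.14085795e+00 -1.83711267e-03 -9.98576733e-02] [-0.29807347  0.65092225 -0.31628501] 0.8482566720238122 0.0
tray 0.66 [ 633. -213.   -1.]
forceps 0.97 [ 666. -142.   12.]
stone 0.59 [ 626. -237.    8.]
[-0.067, -0.1014, -0.0267, 0.0001, -0.0, -0.0391, 1],[-0.0541, -0.1088, -0.0266, 0.0001, -0.0, -0.0391, 1],[-0.0404, -0.1146, -0.0266, 0.0001, -0.0, -0.0391, 1],[-0.026, -0.1187, -0.0266, 0.0001, -0.0, -0.0391, 1],[-0.0113, -0.121, -0.0266, 0.0001, -0.0, -0.0391, 1],
[0.0037, -0.1215, -0.0265, 0.0001, -0.0, -0.0391, 1],[0.0185, -0.1201, -0.0265, 0.0001, -0.0, -0.0391, 1],[0.0331, -0.117, -0.0265, 0.0001, -0.0, -0.0391, 1],[0.0472, -0.112, -0.0265, 0.0001, -0.0, -0.0391, 1],[0.0605, -0.1054, -0.0265, 0.0001, -0.0, -0.0391, 1],
[0.073, -0.0972, -0.0265, 0.0001, -0.0, -0.0391, 1],[0.0844, -0.0875, -0.0264, 0.0001, -0.0, -0.0391, 1],[0.0945, -0.0765, -0.0264, 0.0001, -0.0, -0.0391, 1],[0.1031, -0.0644, -0.0264, 0.0001, -0.0, -0.0391, 1],
```

View pics/w3.png

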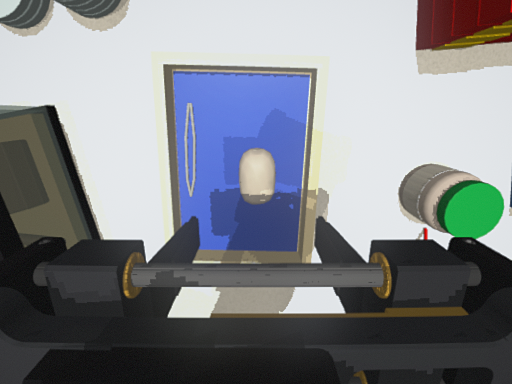

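The stone lies flat in the tray, seen at (257,177), and the forceps haven't moved. Next is the handle.

```bash
python3 - <<'E'
from h import *
plan([480,190,310],[np.pi,0,1.62],1,15)
E
```

```text
[-0.0506, -0.1092, -0.0195, 0.0001, -0.0, -0.0365, 1],[-0.0378, -0.1143, -0.0195, 0.0001, -0.0, -0.0365, 1],[-0.0245, -0.1179, -0.0195, 0.0001, -0.0, -0.0365, 1],[-0.0108, -0.1199, -0.0195, 0.0001, -0.0, -0.0365, 1],[0.003, -0.1204, -0.0194, 0.0001, -0.0, -0.0365, 1],
[0.0167, -0.1192, -0.0194, 0.0001, -0.0, -0.0365, 1],[0.0302, -0.1165, -0.0194, 0.0001, -0.0, -0.0365, 1],[0.0434, -0.1123, -0.0194, 0.0001, -0.0, -0.0365, 1],[0.0559, -0.1066, -0.0194, 0.0001, -0.0, -0.0365, 1],[0.0678, -0.0995, -0.0194, 0.0001, -0.0, -0.0365, 1],
[0.0787, -0.0911, -0.0194, 0.0001, -0.0, -0.0365, 1],[0.0886, -0.0815, -0.0193, 0.0001, -0.0, -0.0365, 1],[0.0974, -0.0709, -0.0193, 0.0001, -0.0, -0.0365, 1],[0.1048, -0.0593, -0.0193, 0.0001, -0.0, -0.0365, 1],[0.1109, -0.0469, -0.0193, 0.0001, -0.0, -0.0365, 1],
```

Emit:
drive_tool(rows=[[[-0.05, -0.109, -0.0195, 0, 0, -0.0365, 1], [-0.038, -0.114, -0.0195, 0, 0, -0.0365, 1], [-0.0245, -0.118, -0.0195, 0, 0, -0.0365, 1], [-0.011, -0.12, -0.0195, 0, 0, -0.0365, 1], [0.003, -0.12, -0.0195, 0, 0, -0.0365, 1]]])

```text
t: 12.28
eef_pos: [578.0, -93.6, 259.2]
tcp_rot: [-3.14, 0.002, 0.477]
ft_force: [-0.1, 1.1, -0.5]
opening: 1.002
grip_force: 0.0
```

Emit:
drive_tool(rows=[[[0.0167, -0.119, -0.0195, 0, 0, -0.0365, 1], [0.03, -0.1165, -0.0195, 0, 0, -0.0365, 1], [0.0435, -0.112, -0.0195, 0, 0, -0.0365, 1], [0.056, -0.1065, -0.0195, 0, 0, -0.0365, 1], [0.068, -0.0995, -0.0195, 0, 0, -0.0365, 1]]])

```text
t: 12.9
eef_pos: [528.8, 48.4, 283.7]
tcp_rot: [-3.139, 0.001, 1.051]
ft_force: [0.3, 0.2, -0.1]
opening: 1.0
grip_force: 0.0
```

Emit:
drive_tool(rows=[[[0.0787, -0.091, -0.0195, 0, 0, -0.0365, 1], [0.0885, -0.0815, -0.0195, 0, 0, -0.0365, 1], [0.0975, -0.071, -0.0195, 0, 0, -0.0365, 1], [0.105, -0.059, -0.0195, 0, 0, -0.0365, 1], [0.111, -0.047, -0.0195, 0, 0, -0.0365, 1]]])

```text
t: 13.52
eef_pos: [479.5, 190.5, 308.1]
tcp_rot: [-3.139, 0.001, 1.624]
ft_force: [0.6, 0.3, -0.2]
opening: 1.002
grip_force: 0.0
```

Emit:
drive_tool(rows=[[[0, 0, 0, 0, 0, 0, 1], [0, 0, 0, 0, 0, 0, 1]]])

```text
t: 13.78
eef_pos: [480.3, 189.3, 308.4]
tcp_rot: [-3.14, 0.001, 1.619]
ft_force: [-0.0, -0.7, -0.9]
opening: 0.996
grip_force: 0.0
```

```bash
python3 - <<'E'
from h import *
st=env.state(); print(st["eef_pos"],st["tcp_rot"],st["ft_force"])
s=env.read_camera("wrist"); im=s["color"]; cv2.imwrite("pics/w4.png",im)
for o in("lid_handle","lid_hinge","tank"):
  for d in env.place_of(o,s)[:2]: print(o,d["score"],w(d["at"],s).round(1))
b,g,r=[im[...,i].astype(int) for i in range(3)]
m=((r>120)&(g<70)&(b<70)).astype(np.uint8); n,l,stt,c=cv2.connectedComponentsWithStats(m)
for i in range(1,n):
  if stt[i,4]>60:
    ys,xs=np.nonzero(l==i); print(stt[i],cv2.minAreaRect(unproj(np.c_[xs,ys],184,s)[:,:2].astype(np.float32)))
E
```

```text
[480.27166353 189.29130675 308.38365858] [-3.14020310e+00  5.77015989e-04  1.61866359e+00] [-0.01925042 -0.65872747 -0.92672375]
lid_handle 0.72 [481.7 204.6 182.7]
lid_hinge 0.85 [740.4 219.6 143.8]
tank 0.76 [600.7 211.9  -3.5]
[251 118  10 110 965] ((478.4625244140625, 205.786865234375), (9.503700256347656, 117.91271209716797), 2.914266586303711)
```

View pics/w4.png

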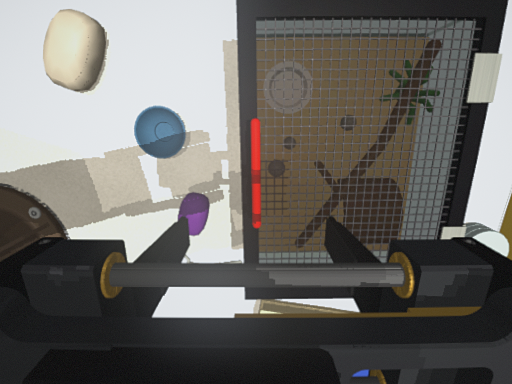

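The handle bar runs (255,118)–(257,228) in the image, with its centre at about (479.5, 205) and tank yaw about 0.05. I'm descending with the bar slightly below the TCP.

Emit:
drive_tool(rows=[[[0.03, -0.003, 0.12, 0, 0, 0, 1], [0.03, 0, 0.14, 0, 0, 0, 1], [0, 0, 0.12, 0, 0, 0, 1], [0, 0, 0.07, 0, 0, 0, 1], [0, 0, 0.038, 0, 0, 0, 1]]])

```text
t: 14.6
eef_pos: [478.9, 204.2, 186.3]
tcp_rot: [-3.141, 0.0, 1.619]
ft_force: [0.6, 0.3, 0.0]
opening: 1.0
grip_force: 0.0
```

Emit:
drive_tool(rows=[[[0, 0, 0, 0, 0, 0, 0.5], [0, 0, 0, 0, 0, 0, 0.5], [0, 0, 0, 0, 0, 0, 0.2], [0, 0, 0, 0, 0, 0, 0.2], [0, 0, 0, 0, 0, 0, 0.2]]])

```text
t: 15.22
eef_pos: [478.9, 204.7, 187.4]
tcp_rot: [3.141, 0.0, 1.62]
ft_force: [-0.4, -0.3, -0.9]
opening: 0.529
grip_force: 0.0
```

Emit:
drive_tool(rows=[[[0, 0, 0, 0, 0, 0, 0], [0, 0, 0, 0, 0, 0, 0], [0, 0, 0, 0, 0, 0, 0], [0, 0, 0, 0, 0, 0, 0], [0, 0, 0, 0, 0, 0, 0]]])

```text
t: 15.85
eef_pos: [478.2, 204.6, 187.1]
tcp_rot: [-3.14, 0.0, 1.62]
ft_force: [-4.9, -0.5, 1.4]
opening: 0.094
grip_force: 30.0
```

```bash
python3 - <<'E'
import numpy as np
t=np.radians([0,1,3,6,9,12,15,18,21,24,27,30,32,33.5,34.5,35]);f=262*np.cos(t)-42*np.sin(t);u=262*np.sin(t)+42*np.cos(t)
for a,b in zip(-np.diff(f)/250,-np.diff(u)/250): print(f"[0,{a:.4f},{b:.4f},0,0,0,0]")
E
```

```text
[0,0.0031,-0.0183,0,0,0,0]
[0,0.0071,-0.0364,0,0,0,0]
[0,0.0131,-0.0540,0,0,0,0]
[0,0.0159,-0.0532,0,0,0,0]
[0,0.0186,-0.0523,0,0,0,0]
[0,0.0214,-0.0513,0,0,0,0]
[0,0.0240,-0.0501,0,0,0,0]
[0,0.0266,-0.0488,0,0,0,0]
[0,0.0291,-0.0473,0,0,0,0]
[0,0.0316,-0.0457,0,0,0,0]
[0,0.0339,-0.0440,0,0,0,0]
[0,0.0239,-0.0283,0,0,0,0]
[0,0.0185,-0.0207,0,0,0,0]
[0,0.0127,-0.0135,0,0,0,0]
[0,0.0064,-0.0067,0,0,0,0]
```

Emit:
drive_tool(rows=[[[0, 0.003, -0.018, 0, 0, 0, 0], [0, 0.007, -0.0365, 0, 0, 0, 0], [0, 0.013, -0.054, 0, 0, 0, 0], [0, 0.016, -0.053, 0, 0, 0, 0], [0, 0.0185, -0.0525, 0, 0, 0, 0]]])

```text
t: 16.48
eef_pos: [492.6, 205.4, 241.6]
tcp_rot: [-3.14, 0.0, 1.62]
ft_force: [-5.7, 1.3, -1.9]
opening: 0.095
grip_force: 30.0
```

Emit:
drive_tool(rows=[[[0, 0.0215, -0.0515, 0, 0, 0, 0], [0, 0.024, -0.05, 0, 0, 0, 0], [0, 0.0265, -0.049, 0, 0, 0, 0], [0, 0.029, -0.0475, 0, 0, 0, 0], [0, 0.0315, -0.0455, 0, 0, 0, 0]]])

```text
t: 17.1
eef_pos: [525.3, 207.4, 303.0]
tcp_rot: [-3.14, -0.001, 1.62]
ft_force: [-9.7, 2.3, 3.5]
opening: 0.094
grip_force: 30.0
```

Emit:
drive_tool(rows=[[[0, 0.034, -0.044, 0, 0, 0, 0], [0, 0.024, -0.0285, 0, 0, 0, 0], [0, 0.0185, -0.0205, 0, 0, 0, 0], [0, 0.0125, -0.0135, 0, 0, 0, 0], [0, 0.0065, -0.0065, 0, 0, 0, 0]]])

```text
t: 17.73
eef_pos: [548.9, 208.8, 331.8]
tcp_rot: [-3.14, -0.001, 1.621]
ft_force: [-13.8, 3.4, 8.7]
opening: 0.095
grip_force: 30.0
```

Emit:
drive_tool(rows=[[[0, 0, 0, 0, 0, 0, 0], [0, 0, 0, 0, 0, 0, 0], [0, 0, 0, 0, 0, 0, 0], [0, 0, 0, 0, 0, 0, 0], [0, 0, 0, 0, 0, 0, 0]]])

```text
t: 18.35
eef_pos: [548.8, 208.8, 331.7]
tcp_rot: [-3.14, -0.001, 1.621]
ft_force: [-14.4, 2.9, 8.4]
opening: 0.094
grip_force: 30.0
```

```bash
python3 - <<'E'
from h import *
st=env.state(); print(st["eef_pos"],st["ft_force"],st["opening"],st["grip_force"])
a=env.read_camera("scene"); b=env.read_camera("wrist")
cv2.imwrite("pics/e.png",cv2.resize(np.hstack([cv2.resize(a["color"][100:330,120:420],(512,384)),b["color"]]),(800,300)))
for s in (a,b):
  for o in("lid_handle","lid_hinge"):
    for d in env.place_of(o,s)[:1]: print(o,d["score"],w(d["at"],s).round(1))
for o in("stone","forceps","scissors","goggles","mister","feed_tub","water_dish"):
    for d in env.place_of(o,a)[:3]: print(o,round(d["score"],2),w(d["at"],a).round())
E
```

```text
[548.80984817 208.80481589 331.69954193] [-14.43842533   2.90958831   8.39393402] 0.09373125837445138 29.968181848526
lid_handle 0.75 [551.1 208.6 321. ]
lid_hinge 0.69 [736.  219.5 138.5]
lid_handle 0.56 [551.  210.1 324.7]
lid_hinge 0.83 [739.2 219.6 141.4]
stone 0.85 [196. 353.   5.]
stone 0.53 [ 621. -237.   12.]
stone 0.47 [367.  94.  -0.]
forceps 0.55 [ 666. -148.   14.]
scissors 0.47 [ 631. -216.    0.]
scissors 0.46 [389. -21.  -1.]
goggles 0.96 [ 353. -504.    2.]
feed_tub 0.7 [ 572. -490.    4.]
feed_tub 0.4 [ 665. -150.   12.]
water_dish 0.67 [323. 234.   1.]
```

View pics/e.png

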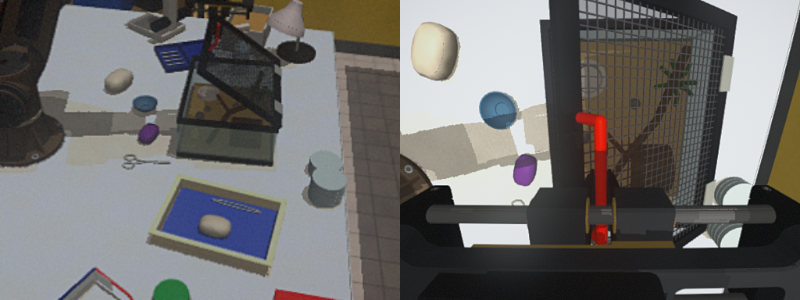

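The picture shows the lid up at about 35° with the red bar between the fingers at (600,210). The stone lies flat in the tray at (213,225), and the bystanders show no movement except the mister, which wasn't detected here; the arm never went near it. The handle's height (about 325 mm, hinge at 140 mm) gives about 35°. The readings are steady, so I'm handing in.

```bash
python3 -c "
from cell import env
print(env.job_done())"
```

```text
the job is handed in; nothing more can be done
None
```

I put the stone flat in the tray and handed in with the gripper holding the lid steady at about 35° (estimated from the handle height); the hand-in gave no verdict, and I didn't re-check the mister's position at the end.

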